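Smooth the label of a stubby bottle

TASK

Pick up the short stubby bottle and lower it gently, foot first and without dropping it, all the way down into the sleeve of the label smoother, and let go of it. Then take the crank's knob and turn the crank clockwise, seen from above, until it comes up against its stop (a little more than one full turn), leaving the bottle fully home in the sleeve. Leave the other things on the bench standing where they are.

Things in the scene. Friction and masses are not known exactly. Their poses are not given: they have to be found in the camera images.
- stubby: Short stubby bottle, full, capped: brown glass, white label with blue band, 180 mm tall, about 0.5 kg. Body 60 mm in diameter up to 95 mm above the foot (foot bevelled 4 mm), shoulder to 125 mm, neck 28 mm in diameter from 125 to 171 mm, brass cap 31 mm in diameter to 180 mm. Origin: centre of its underside; z up. The long-necked bottle is 50 mm taller; the two may swap places.
- machine: Label smoother: grey base 150 x 330 x 20 mm fixed to the bench, an upright aluminium sleeve near its +y end, a flat crank wheel near its -y end. Origin: centre of its underside; y runs from crank to sleeve (axes 175 mm apart), z up. A low gear cover (top at 36 mm) lies between. In the sleeve a rubber plate, geared to the crank, turns the bottle.
- sleeve_mouth (a point): Centre of the sleeve's open top, on its axis, 90 mm above the bench. The sleeve is a round upright tube, inner diameter 64 mm (wall 4 mm), flared over its top 8 mm to 76 mm; z up along the tube's axis, x and y as the machine's.
- sleeve_floor (a point): Centre of the rubber plate on which the bottle's foot comes to stand inside the sleeve, 26.5 mm above the bench (63.5 mm below the mouth); z up, x and y as the machine's.
- crank_axis (a point): Point on the upright axis of the crank wheel, 82 mm above the bench, at the middle height of the knob; x and y as the machine's.
- crank_knob (a point): Middle of the crank's knob: an upright black cylinder, 24 mm in diameter, 44 mm tall (60 to 104 mm above the bench), that spins freely on its own pin. It stands 55 mm from the crank's axis on the flat aluminium wheel (144 mm in diameter, its upper face 59 mm above the bench; the nut on the axis reaches 69 mm).
- crank (a joint): Angle of the crank wheel in rad, growing clockwise seen from above, from 0 to the stop at 7.4. At 0 the knob lies from the crank's axis towards the sleeve (the machine's +y). It starts between 0 and 1.0, turns stiffly (about 2 N at the knob) and stays where it is left.
- longneck: The long-necked bottle, brown glass with label and cap, 230 mm tall, body 60 mm in diameter. Leave it. Origin: centre of its underside, z up.
- can: Plain aluminium can, 66 mm in diameter, 115 mm tall. Leave it. Origin: centre of its underside, z up.
- jar: Jar with white lid, 70 mm in diameter, 85 mm tall. Leave it. Origin: centre of its underside, z up.
- tape: Roll of brown packing tape lying flat, 100 mm in diameter, 48 mm tall. Leave it. Origin: centre of its underside.
- dispenser: Black desk tape dispenser with a white roll, 150 x 60 x 85 mm. Leave it. Origin: centre of its underside.
- brush: Hand brush lying on the bench. Leave it. Origin: centre of its underside.
- labels: Block of stacked paper labels, 90 x 120 x 30 mm. Leave it. Origin: centre of its underside.
Not all that is in view belongs to the job. What is shaped like the stubby but green is not meant.

How it is judged:
By the outcome, as a careful person would: the job done as asked, in the order asked, and still so for the second after the job is handed in, with the robot touching nothing.
It also fails if it takes over 72 s, if anything falls off the work surface, if the arm or the gripper's body presses on something with over 40 N, if the wrist force passes 120 N, or if a joint passes its speed limit or range.

ROBOT

A 7-joint arm with a two-finger parallel gripper is mounted at the origin on the work surface. World frame = base frame: x ahead of the robot, y to its left, z up, the work surface at z = 0. Lengths are in mm, angles in rad, forces in N, time in s.
With the tool pointing down it reaches from about 400 to 875 mm from the base axis. Payload 4.4 kg.
Tool frame: the origin (TCP) lies at the very end of the fingers, on their centre line; the grasp point (between the pads) lies 19 mm behind it (ctrl.grip_depth is the distance from the TCP to the grasp point, in mm); z points along the fingers, x is the direction in which the jaws open and shut, and the axes are right-handed (so a half turn about z gives the same grasp; the last joint's range is limited). The gripper opens to 85 mm and grips with 20 to 120 N. Pads are 22 mm wide; open, the fingers measure 114 mm over their backs; the gripper's body (76 mm by 85 mm) begins 54 mm behind the grasp point. The pads swing forward as they close: fully open they stand 13 mm farther back than shut.
Start: joints at [-1.387, 0.628, 0.038, 1.517, -0.027, 0.996, -0.02], TCP at [160.661, 629.846, 210.613] pointing down, gripper open.
Joint ranges: [-3.06, 3.06], [-0.37, 2.12], [-1.25, 1.32], [0.18, 2.47], [-1.1, 4.24], [0.23, 1.98], [-2.94, 2.94]. Speed limits (rad/s): [2.57, 2.57, 3.14, 3.14, 3.14, 3.14, 3.14].

INTERFACE

Orientations are given as [roll, pitch, yaw] about the fixed x, y, z axes, in that order (R = Rz(yaw) Ry(pitch) Rx(roll)).
In Python, from cell import ctrl gives the robot as it stands.
- The arm moves only by the shell command python3 -m creep 'ROWS'. ROWS is JSON, a list of rows, each an object with "hand": the opening, from 0 (shut) to 1 (fully open); "travel": the shift along the tool's x, y, z in cm, a list of three; "angular": the turn, a rotation vector about the tool's x, y, z in degrees, a list of three. In form: [{"hand": hand, "travel": [tx, ty, tz], "angular": [rx, ry, rz]}, ...]. A call has 1 to 20 rows; each row is the pose to reach, as a shift and turn from the pose measured when the call began, along the tool's axes at that moment; what a row does not reach only later rows make up. A row lasts 1/10 s, in which the tool goes at most 50 mm and 8.59 degrees, less where a joint would pass 70% of its speed; a pose out of reach is approached as far as the arm can. A call with a gripper value outside its range is refused whole. The fingers move at their own pace and stop on an object; the grip force is fixed at half the most. Time passes only in rows, so rows that repeat a pose let the fingers close. It gives the time, the measured TCP pose, the force and the opening at its end, in the units of the state.
- ctrl.read_state(): the state, without advancing time (a new reading comes with each control period).
- ctrl.get_image(name): name is "scene" or "top" or "wrist"; returns a dict with "frame" (480x640x3 uint8, red, green, blue), "fx", "fy", "cx", "cy" (pixels), "origin" and "orientation" of the camera in the world. Camera axes: x right, y down, z forward; pixel columns grow to the right and rows downward; lengths in mm; the calibration is good to about 2 mm. A picture is of the moment at which its call begins. There is no depth.
- ctrl.finish_job(): hands the job in, once; it reports no verdict.
Trained networks look in the newest picture that a camera, given by its name, has taken for a name from the list of things; names that differ only in an ending like _2 or _b are one class to them, and where a whole thing is asked for, a point or a joint stands for the part that bears it (a point fixed in the world has none). Each returns a list of dicts, best first, with "confidence" (0 to 1); they miss things now and then, are a little off and sometimes report something else, mostly with a low value. They report only what shows in the picture. A call takes as long as a camera call. They do not tell look-alikes from the thing itself.
- ctrl.regions_of(camera, thing): "region" (480x640 bool, what is visible of it).
- ctrl.spot_point(camera, thing): "at" ([x, y, z] in mm, in world coordinates, good to about 4 mm: a listed point, or the origin of a listed thing).
The state is a dict: "clock": time; "qpos": joint angles; "qd": joint speeds; "tau": joint torques, N m; "eef_pos": TCP position; "tool_rot": TCP orientation; "force": force on the tool from outside, world axes, zero at the start; "torque": the same for the moment, N m; "width": finger opening in mm.
Only numpy, scipy, OpenCV 4.12 (cv2) and the standard library are available. Lean on these libraries where they do the work, as an engineer would, in place of code of your own. Each camera call takes 0.05 s, during which the arm holds its last target. There are 200 camera calls.

## Working session

There is one attempt and no reset: what is moved stays moved. The work goes in short steps, Python scripts to look and compute and a shell command to move; the robot and the scene stay as the last step left them, time stands still between calls to the robot, and variables do not carry over. Pictures are saved under pics/ and viewed, about 8 in all and at most 12, crops included, and the job is handed in when it is done.

```bash
ls; mkdir -p pics; cat > h.py <<'E'
import numpy as np, cv2
from scipy.spatial.transform import Rotation as R
from cell import ctrl
def rot(o):
    o=np.array(o,float)
    return o if o.shape==(3,3) else (R.from_euler('xyz',o).as_matrix() if o.size==3 else R.from_quat(o).as_matrix())
def shot(cam,fn=None):
    im=ctrl.get_image(cam)
    if fn: cv2.imwrite(fn,im['frame'][:,:,::-1])
    return im
def proj(im,p):
    q=rot(im['orientation']).T@(np.array(p,float)-im['origin'])
    return np.array([im['fx']*q[0]/q[2]+im['cx'],im['fy']*q[1]/q[2]+im['cy']])
def ray(im,uv,z):
    d=rot(im['orientation'])@np.array([(uv[0]-im['cx'])/im['fx'],(uv[1]-im['cy'])/im['fy'],1])
    o=np.array(im['origin'],float); return o+d*(z-o[2])/d[2]
def togo(p,yaw=None):
    "shift in tool axes (cm) to world TCP point p"
    s=ctrl.read_state(); M=rot(s['tool_rot'])
    return np.round(M.T@(np.array(p)-s['eef_pos'])/10,2)
E
python3 - <<'E'
from h import *
for c in('scene','top'):
    im=shot(c,f'pics/{c}0.png'); print(c,im['origin'],im['orientation'],im['fx'])
    for t in ['stubby','longneck','machine','sleeve_mouth','crank_axis','crank_knob','can','jar','tape','dispenser','brush','labels']:
        for r in ctrl.spot_point(c,t)[:3]: print(t,np.round(r['at']),round(r['confidence'],2),np.round(proj(im,r['at'])))
s=ctrl.read_state();print(s)
E
```

```text
pics
scene [ 908.74434595  638.2304559  1045.60958997] [-2.4875056   0.00514251  2.62474881] 514.5445095844109
stubby [463. 206.   3.] 0.73 [392. 313.]
stubby [369.  69.  -1.] 0.67 [392. 256.]
longneck [606. 242.   1.] 0.95 [348. 354.]
machine [ 538. -160.    0.] 0.59 [290. 221.]
sleeve_mouth [546. -72.  90.] 0.64 [302. 223.]
crank_axis [ 541. -249.   87.] 0.71 [271. 177.]
crank_knob [ 574. -211.   83.] 0.59 [266. 192.]
can [791.  63.  -2.] 0.67 [237. 329.]
can [ 336. -434.    0.] 0.65 [306. 136.]
jar [334. 192.  -1.] 0.71 [433. 286.]
jar [ 307. -278.   -1.] 0.6 [341. 164.]
dispenser [381. 422.   1.] 0.62 [482. 374.]
brush [648. 464.   0.] 0.58 [390. 456.]
brush [546. -73.  91.] 0.55 [302. 222.]
labels [ 310. -277.    0.] 0.59 [340. 164.]
top [ 299.57403891   -7.43908639 1640.32989215] [-2.98124754  0.00500744 -1.54991941] 589.4993065907817
stubby [465. 202.  -3.] 0.7 [260. 273.]
stubby [367.  75.   1.] 0.59 [304. 309.]
longneck [608. 237.   2.] 0.74 [249. 222.]
machine [ 542. -158.   -3.] 0.65 [389. 249.]
machine [545. -76.  88.] 0.33 [361. 242.]
sleeve_mouth [549. -73.  86.] 0.65 [
[... 457 characters left out ...]
432. 335.]
{'clock': 1.3, 'qpos': array([-1.38680682,  0.62839912,  0.03847702,  1.51740213, -0.02699126,
        0.99630817, -0.02000456]), 'qd': array([ 8.93141354e-04, -3.70878330e-05,  1.73094830e-04,  3.16806377e-04,
        1.03526407e-03,  1.70073278e-03,  5.48148627e-07]), 'tau': array([ 6.43487110e-04, -5.63275766e+01,  1.22603651e+00, -1.93782753e+01,
        1.10804132e-02,  1.55480506e-03,  9.21180913e-06]), 'eef_pos': array([160.64472305, 629.84568795, 210.612888  ]), 'tool_rot': array([-3.14155015e+00, -3.04664869e-08,  1.32100054e+00]), 'force': array([ 0.21235606,  0.31553497, -0.60964139]), 'torque': array([ 0.01995311, -0.02672622, -0.03270939]), 'width': 85.53514328988825}
```

View scene.

View pics/scene0.png

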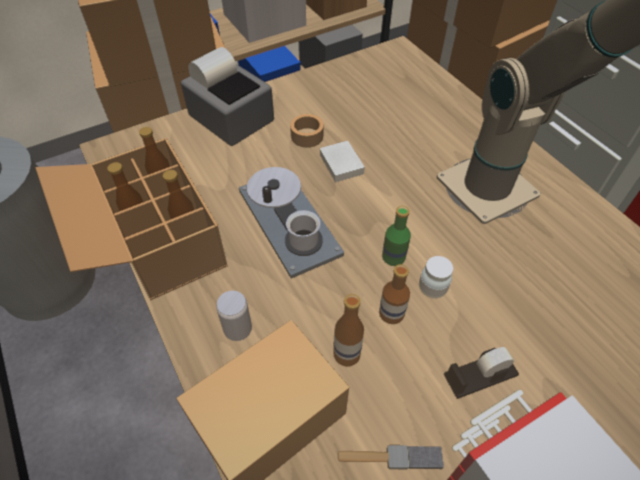

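```bash
python3 - <<'E'
import cv2,numpy as np
a=cv2.imread('pics/scene0.png')[200:380,330:460]
b=cv2.imread('pics/top0.png')[200:340,220:430]
a=cv2.resize(a,None,fx=3,fy=3,interpolation=3);b=cv2.resize(b,None,fx=1.9,fy=1.9,interpolation=3)
c=np.zeros((600,800,3),np.uint8);c[:540,:390]=a;c[:b.shape[0],395:395+b.shape[1]]=b[:,:405];cv2.imwrite('pics/crop1.png',c)
E
```

```text
(no output)
```

View pics/crop1.png

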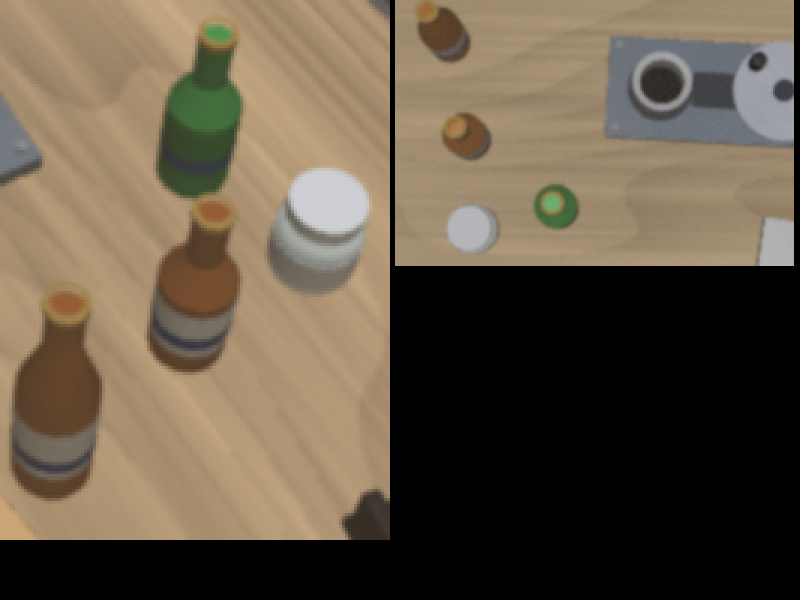

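Candidates: brown stubby at scene (395,297), green look-alike at (397,238), long-neck at (348,335), and bottles in the carton around (120–178,150–195). The crop shows the brown, short one with the blue band at (395,297), world about (464,204), so that is my target. Next I compute the move to hover above it.

```bash
python3 - <<'E'
from h import *
print(togo([464,204,290]), togo([160.6,629.8,290]))
E
```

```text
[-33.76  39.92  -7.94] [-0.01 -0.   -7.94]
```

```bash
python3 -m creep '[{"hand":1,"travel":[0,0,-4],"angular":[0,0,0]},{"hand":1,"travel":[0,0,-7.9],"angular":[0,0,0]},{"hand":1,"travel":[-2,2.4,-7.9],"angular":[0,0,-1]},{"hand":1,"travel":[-4.5,5.3,-7.9],"angular":[0,0,-2]},{"hand":1,"travel":[-7.2,8.5,-7.9],"angular":[0,0,-4]},{"hand":1,"travel":[-10,11.8,-7.9],"angular":[0,0,-5]},{"hand":1,"travel":[-13,15.4,-7.9],"angular":[0,0,-6]},{"hand":1,"travel":[-16,18.9,-7.9],"angular":[0,0,-7.5]},{"hand":1,"travel":[-19,22.5,-7.9],"angular":[0,0,-9]},{"hand":1,"travel":[-22,26,-7.9],"angular":[0,0,-10]},{"hand":1,"travel":[-25,29.6,-7.9],"angular":[0,0,-11]},{"hand":1,"travel":[-28,33.1,-7.9],"angular":[0,0,-12]},{"hand":1,"travel":[-30.5,36,-7.9],"angular":[0,0,-13]},{"hand":1,"travel":[-32.5,38.4,-7.9],"angular":[0,0,-14]},{"hand":1,"travel":[-33.8,39.9,-7.9],"angular":[0,0,-14.3]},{"hand":1,"travel":[-33.8,39.9,-7.9],"angular":[0,0,-14.3]},{"hand":1,"travel":[-33.8,39.9,-7.9],"angular":[0,0,-14.3]}]'
python3 - <<'E'
from h import *
s=ctrl.read_state();print(s['eef_pos'],s['tool_rot'],s['qpos'],s['force'])
im=shot('wrist','pics/w1.png');print(im['origin'],im['orientation'],im['fx'])
for r in ctrl.spot_point('wrist','stubby')[:3]: print(np.round(r['at'],1),r['confidence'],proj(im,r['at']))
print(proj(im,[464,204,180]))
E
```

```text
clock: 3.0
eef_pos: [463.4, 204.1, 289.6]
tool_rot: [-3.141, -0.001, 1.57]
force: [0.0, 1.3, -0.7]
width: 85.0
[463.40541518 204.12423122 289.5967796 ] [-3.14115960e+00 -6.71086873e-04  1.56997855e+00] [-0.5471838   0.33409264  0.10542185  1.80427534 -0.04181368  1.00544055
  1.14484045] [ 0.01169841  1.2855262  -0.66511171]
[378.82012292 203.86197387 452.08105306] [ 2.80898979e+00 -5.42421857e-04  1.56961813e+00] 374.5315769968984
[366.   71.3  -1.2] 0.79 [199.51465167 101.12279479]
[462.2 201.    4.3] 0.56 [314.2757432  186.29865978]
[316.89488606 231.38784208]
```

View pics/w1.png

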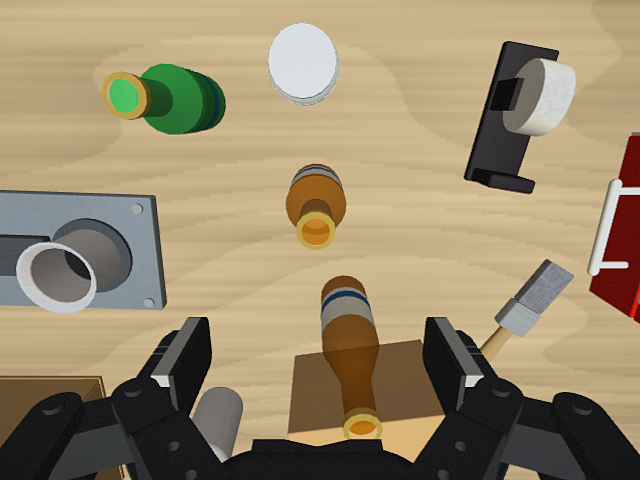

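The wrist view shows the stubby's cap at (316,230), which matches the prediction of (317,231). The long-neck is at (362,425), green at (125,95), and the sleeve mouth at (56,276). Descending onto the neck and gripping.

```bash
python3 -m creep '[{"hand":1,"travel":[0,0,2],"angular":[0,0,0]},{"hand":1,"travel":[0,0,5],"angular":[0,0,0]},{"hand":1,"travel":[0,0,8],"angular":[0,0,0]},{"hand":1,"travel":[0,0,11],"angular":[0,0,0]},{"hand":1,"travel":[0,0,13.5],"angular":[0,0,0]},{"hand":1,"travel":[0,0,15.2],"angular":[0,0,0]},{"hand":1,"travel":[0,0,15.9],"angular":[0,0,0]},{"hand":1,"travel":[0,0,15.9],"angular":[0,0,0]},{"hand":0,"travel":[0,0,15.9],"angular":[0,0,0]},{"hand":0,"travel":[0,0,15.9],"angular":[0,0,0]},{"hand":0,"travel":[0,0,15.9],"angular":[0,0,0]},{"hand":0,"travel":[0,0,15.9],"angular":[0,0,0]},{"hand":0,"travel":[0,0,15.9],"angular":[0,0,0]},{"hand":0,"travel":[0,0,15.9],"angular":[0,0,0]},{"hand":0,"travel":[0,0,15.9],"angular":[0,0,0]},{"hand":0,"travel":[0,0,15.9],"angular":[0,0,0]},{"hand":0,"travel":[0,0,15.9],"angular":[0,0,0]},{"hand":0,"travel":[0,0,15.9],"angular":[0,0,0]}]'
python3 - <<'E'
from h import *
im={k:v for k,v in shot('wrist','pics/w2.png').items()}
# sleeve mouth refined: region-free estimate from the earlier wrist picture
a=cv2.imread('pics/w1.png')
from cell import ctrl
for c in('top','scene'):
    i=shot(c)
    for k in range(3):
        for t in('sleeve_mouth','crank_axis','crank_knob'):
            r=ctrl.spot_point(c,t)
            if r: print(c,t,np.round(r[0]['at'],1),round(r[0]['confidence'],2))
        if k<2: i=shot(c)
# ellipse of the mouth's bright rim in the first wrist picture
cam=dict(origin=[378.82,203.86,452.08],orientation=[2.80898979,-5.42421857e-04,1.56961813],fx=im['fx'],fy=im['fy'],cx=im['cx'],cy=im['cy'])
h=cv2.cvtColor(a,cv2.COLOR_BGR2HSV)
m=((h[:,:,2]>190)&(h[:,:,1]<40)).astype(np.uint8); m[:,:5]=0; m[:225]=0; m[330:]=0; m[:,110:]=0
cs,_=cv2.findContours(m,cv2.RETR_EXTERNAL,cv2.CHAIN_APPROX_NONE); c=max(cs,key=len); e=cv2.fitEllipse(c); print(e,ray(cam,e[0],90))
E
```

```text
clock: 4.9
eef_pos: [463.6, 205.3, 131.5]
tool_rot: [3.14, -0.001, 1.572]
force: [0.1, -1.0, 6.2]
width: 28.5
top sleeve_mouth [545.7 -74.7  87.1] 0.93
top crank_axis [ 534.2 -247.3   79.6] 0.97
top crank_knob [ 577.5 -206.6   86.6] 0.67
top sleeve_mouth [546.8 -75.   87.9] 0.7
top crank_axis [ 534.7 -247.6   80. ] 0.77
top crank_knob [ 578.1 -207.1   83.6] 0.94
top sleeve_mouth [547.1 -76.3  87.7] 0.79
top crank_axis [ 536.3 -246.5   80.5] 0.73
top crank_knob [ 577.2 -207.3   83.8] 0.62
scene sleeve_mouth [546.1 -75.4  91.5] 0.74
scene crank_axis [ 540.  -248.4   83.9] 0.96
scene crank_knob [ 579.3 -211.4   83.8] 0.75
scene sleeve_mouth [547.4 -73.8  91.1] 0.87
scene crank_axis [ 536.2 -251.1   83.2] 0.66
scene crank_knob [ 577.  -209.8   82.5] 0.97
scene sleeve_mouth [ 577.8 -212.1   84.6] 0.73
scene crank_axis [ 539.  -247.1   85.9] 0.73
scene crank_knob [ 578.8 -212.    79.3] 0.62
((55.74091720581055, 277.67425537109375), (64.40350341796875, 83.15048217773438), 121.70885467529297) [543.04024409 -72.00903883  90.        ]
```

Gripped, width 28.5 on the neck. Lifting 130 mm, then carrying it to above the sleeve.

```bash
python3 -m creep '[{"hand":0,"travel":[0,0,-1],"angular":[0,0,0]},{"hand":0,"travel":[0,0,-3],"angular":[0,0,0]},{"hand":0,"travel":[0,0,-6],"angular":[0,0,0]},{"hand":0,"travel":[0,0,-9],"angular":[0,0,0]},{"hand":0,"travel":[-1,0.3,-11.5],"angular":[0,0,0]},{"hand":0,"travel":[-3,0.9,-13],"angular":[0,0,0]},{"hand":0,"travel":[-5.5,1.6,-13],"angular":[0,0,0]},{"hand":0,"travel":[-8.5,2.5,-13],"angular":[0,0,0]},{"hand":0,"travel":[-11.5,3.4,-13],"angular":[0,0,0]},{"hand":0,"travel":[-14.5,4.3,-13],"angular":[0,0,0]},{"hand":0,"travel":[-17.5,5.2,-13],"angular":[0,0,0]},{"hand":0,"travel":[-20.5,6.1,-13],"angular":[0,0,0]},{"hand":0,"travel":[-23,6.8,-13],"angular":[0,0,0]},{"hand":0,"travel":[-25.3,7.5,-13],"angular":[0,0,0]},{"hand":0,"travel":[-27,8,-13],"angular":[0,0,0]},{"hand":0,"travel":[-28,8.3,-13],"angular":[0,0,0]},{"hand":0,"travel":[-28,8.3,-13],"angular":[0,0,0]},{"hand":0,"travel":[-28,8.3,-13],"angular":[0,0,0]}]'
python3 - <<'E'
from h import *
s=ctrl.read_state();print(s['eef_pos'],s['tool_rot'],s['qpos'],s['force'],s['width'])
im=shot('wrist','pics/w3.png');print(proj(im,[546.5,-74.5,90]), im['origin'])
for t in('stubby','sleeve_mouth','sleeve_floor','crank_axis','crank_knob'):
    for r in ctrl.spot_point('wrist',t)[:2]: print(t,np.round(r['at'],1),round(r['confidence'],2))
for c in('scene','top'):
    i=shot(c,f'pics/{c}3.png')
    for t in('stubby','sleeve_mouth'):
        for r in ctrl.spot_point(c,t)[:2]: print(c,t,np.round(r['at'],1),round(r['confidence'],2))
E
```

```text
clock: 7.95
eef_pos: [546.3, -73.5, 260.9]
tool_rot: [-3.142, -0.003, 1.573]
force: [-1.0, 1.1, -4.0]
width: 28.2
[546.28377312 -73.49605666 260.93368169] [-3.14157886e+00 -2.65747375e-03  1.57301380e+00] [-0.02809428  0.43437026  0.16512137  1.73439946 -0.08655958  0.98010789
  1.74326272] [-0.95550598  1.12739152 -3.99175321] 28.22131950028648
[315.48901705 210.93412638] [461.62839132 -74.3297438  423.34175809]
stubby [367.4  73.4   1.3] 0.86
sleeve_floor [545.9 -64.7  30.7] 0.68
crank_axis [ 541.5 -249.7   84.1] 0.83
crank_knob [ 573.4 -209.    83.9] 0.67
scene stubby [549.6 -77.2 131.3] 0.96
scene stubby [3.662e+02 6.850e+01 1.000e-01] 0.58
scene sleeve_mouth [548.  -74.4  91.4] 0.69
top stubby [368.3  77.7  -0.8] 0.63
```

View pics/w3.png

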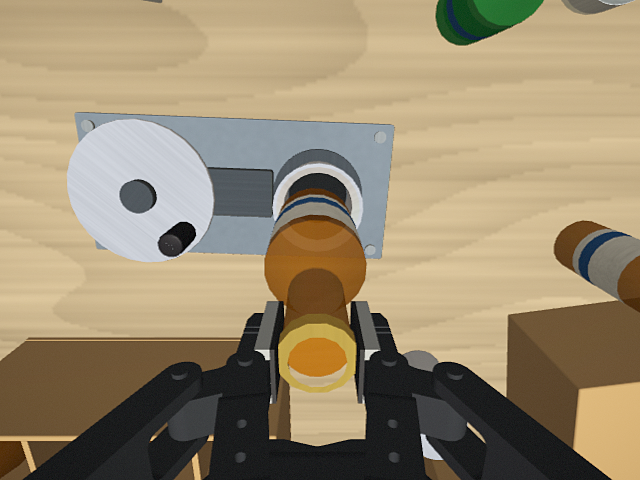

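```bash
python3 - <<'E'
from h import *
from scipy.optimize import minimize
im=ctrl.get_image('wrist')
a=im['frame'];h=cv2.cvtColor(a,cv2.COLOR_RGB2HSV)
roi=np.zeros((480,640),bool); roi[155:235,262:375]=1
m=(h[:,:,2]>205)&(h[:,:,1]<40)&roi
th=np.linspace(0,2*np.pi,90)
def score(p,r0,r1):
    o=np.zeros((480,640),np.uint8)
    P=lambda r:np.array([proj(im,[p[0]+r*np.cos(t),p[1]+r*np.sin(t),90]) for t in th]).round().astype(np.int32)
    cv2.fillPoly(o,[P(r1)],1);cv2.fillPoly(o,[P(r0)],0)
    # ignore area hidden by bottle
    o=(o>0)&roi; vis=~((h[:,:,1]>80)); vis[190:,280:355]=0
    return ((o&m&vis).sum())/((o|m)&vis).sum()
best=max(((score((x,y),r0,r1),x,y,r0,r1) for x in np.arange(540,553,1.) for y in np.arange(-80,-66,1.) for r0 in(34,36,38) for r1 in(38,40,42)),key=lambda t:t[0])
print(best)
ys,xs=np.nonzero(m);print(xs.min(),xs.max(),ys.min(),ys.max())
# bottle foot: silhouette columns around band row
b=(h[:,:,0]<20)&(h[:,:,1]>120)
for r in (200,225,240,260,270,320,360):
    x=np.nonzero((b|((h[:,:,2]<200)&0))[r,240:400])[0]+240; print(r,x.min(),x.max()) if len(x) else None
# project ideal bottle under TCP
s=ctrl.read_state();p=s['eef_pos']
for dz,rr in((180,15.5),(95,30),(0,30)):
    z=p[2]-131.5+dz; print(dz,[proj(im,[p[0]+dx,p[1]+dy,z]).round(1).tolist() for dx,dy in((0,-rr),(0,rr),(-rr,0),(rr,0))])
o=a.copy()
cv2.imwrite('pics/w3c.png',cv2.resize(o[140:400,240:400],None,fx=3,fy=3)[:, :, ::-1][:600])
E
```

```text
(np.float64(0.6313465783664459), np.float64(543.0), np.float64(-73.0), 36, 40)
274 363 163 229
200 288 340
225 285 344
240 271 358
260 265 365
270 265 365
320 284 347
360 288 346
180 [[274.7, 360.8], [360.4, 360.8], [317.6, 323.3], [317.5, 395.5]]
95 [[265.0, 268.2], [369.2, 268.3], [317.2, 217.9], [317.0, 314.2]]
0 [[280.1, 222.4], [353.6, 222.5], [316.9, 185.9], [316.8, 256.7]]
```

View pics/w3c.png

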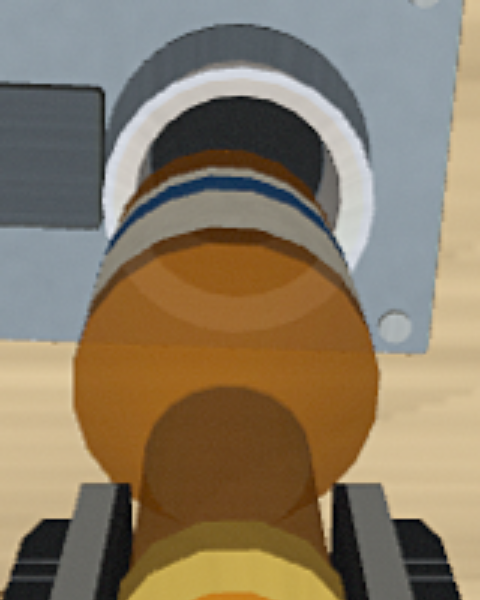

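```bash
python3 - <<'E'
from h import *
from scipy.optimize import least_squares
im=ctrl.get_image('wrist'); print(im['cx'],im['cy'])
t=np.linspace(0,2*np.pi,721)
def ext(p):
    P=np.array([proj(im,[p[0]+p[2]*np.cos(k),p[1]+p[2]*np.sin(k),90]) for k in t])
    return np.array([P[:,0].min(),P[:,0].max(),P[:,1].min()])
print(least_squares(lambda p:ext(p)-[274.7,364.3,162.3],[546,-73,40],diff_step=1e-3).x)
# same for bottle: body widest (z 95) and foot
print(ray(im,[315.2,270],ctrl.read_state()['eef_pos'][2]-36.5), ray(im,[315,225],ctrl.read_state()['eef_pos'][2]-131.5), ctrl.read_state()['eef_pos'])
# green bottle? scene/top view of the mouth, outer rim in 'top'
top=ctrl.get_image('top'); cv2.imwrite('pics/t4.png',top['frame'][:,:,::-1])
a=cv2.imread('pics/top0.png'); c=proj(top,[546.5,-74.5,90]); print(c)
g=a[225:260,340:382]; s=g.astype(int); m=(s.min(2)>175).astype(np.uint8)
ys,xs=np.nonzero(m); print(xs.min()+340,xs.max()+340,ys.min()+225,ys.max()+225)
cs,_=cv2.findContours(m,cv2.RETR_EXTERNAL,cv2.CHAIN_APPROX_NONE); e=cv2.fitEllipse(max(cs,key=len)); print(e, ray(top,[e[0][0]+340,e[0][1]+225],90))
E
```

```text
316.775551008922 242.32780904344997
[544.33039419 -72.31856098  40.88450276]
[547.93580915 -75.88242756 224.63577697] [549.02945808 -76.30455895 129.63577697] [546.80344371 -74.73722147 261.13577697]
[360.38581556 241.21618792]Traceback (most recent call last):
  File "<stdin>", line 15, in <module>
    return umr_minimum(a, axis, None, out, keepdims, initial, where)
ValueError: zero-size array to reduction operation minimum which has no identity
```

The crop shows the rim centre (column ~319.5) slightly right of the bottle axis (~315.5). I shift +y 2.5 mm and −x 1.5 mm, lower to just above the mouth, and look again.

```bash
python3 -m creep '[{"hand":0,"travel":[0.25,-0.15,0.5],"angular":[0,0,0]},{"hand":0,"travel":[0.25,-0.15,1.2],"angular":[0,0,0]},{"hand":0,"travel":[0.25,-0.15,2],"angular":[0,0,0]},{"hand":0,"travel":[0.25,-0.15,2.8],"angular":[0,0,0]},{"hand":0,"travel":[0.25,-0.15,3.2],"angular":[0,0,0]},{"hand":0,"travel":[0.25,-0.15,3.2],"angular":[0,0,0]},{"hand":0,"travel":[0.25,-0.15,3.2],"angular":[0,0,0]},{"hand":0,"travel":[0.25,-0.15,3.2],"angular":[0,0,0]}]'
python3 - <<'E'
from h import *
s=ctrl.read_state();print(s['eef_pos'],s['tool_rot'],s['force'],s['width'])
im=shot('wrist'); a=im['frame'][140:330,230:400]
sc=shot('scene'); b=sc['frame'][150:260,260:345]; print(proj(sc,[546,-73,90]))
A=cv2.resize(a,None,fx=2.8,fy=2.8,interpolation=3); B=cv2.resize(b,None,fx=3.7,fy=3.7,interpolation=3)
c=np.zeros((600,800,3),np.uint8); c[:A.shape[0],:A.shape[1]]=A; c[:B.shape[0],480:480+B.shape[1]]=B[:,:320]
cv2.imwrite('pics/c5.png',c[:,:,::-1])
E
```

```text
clock: 9.5
eef_pos: [545.7, -72.3, 229.5]
tool_rot: [3.14, -0.001, 1.572]
force: [0.3, -0.1, -4.0]
width: 28.1
[545.72400597 -72.32572432 229.46115941] [ 3.13962251e+00 -1.29635718e-03  1.57216663e+00] [ 0.27163194 -0.06333179 -4.03340062] 28.13913529678664
[301.81133725 222.39017028]
```

View pics/c5.png

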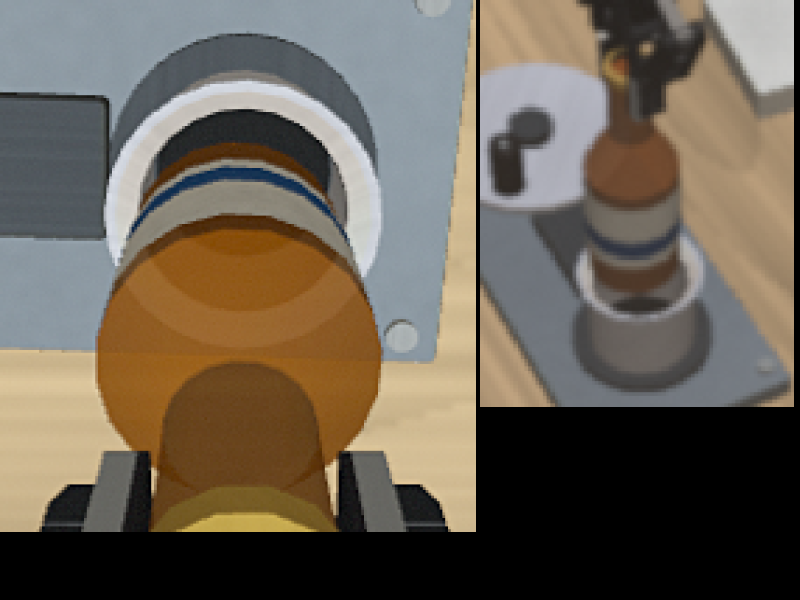

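Rim and bottle are now centred on about the same column (317 vs 316). I compute the x offset from the foot's apex and the rim top.

```bash
python3 - <<'E'
from h import *
from scipy.optimize import brentq
im=ctrl.get_image('wrist'); p=ctrl.read_state()['eef_pos']; print(p)
fz=p[2]-131.5
print('rim x',brentq(lambda x:proj(im,[x-40.9,-72,90])[1]-169.3,500,600),'foot x',brentq(lambda x:proj(im,[x-26,-72,fz])[1]-190.7,500,600),brentq(lambda x:proj(im,[x-30,-72,fz+4])[1]-190.7,500,600))
print('scene: mouth',proj(im:=ctrl.get_image('scene'),[545,-72,90]),'foot',proj(im,[p[0],p[1],fz]))
E
```

```text
[545.51883754 -72.2751846  229.46160623]
rim x 544.8435762247851 foot x 545.6214268933162 548.8190051916214
scene: mouth [302.37308882 222.50762234] foot [302.04886178 220.39128098]
```

```bash
python3 -m creep '[{"hand":0,"travel":[0.08,-0.2,0.2],"angular":[0,0,0]},{"hand":0,"travel":[0.08,-0.2,0.5],"angular":[0,0,0]},{"hand":0,"travel":[0.08,-0.2,0.8],"angular":[0,0,0]},{"hand":0,"travel":[0.08,-0.2,1.1],"angular":[0,0,0]},{"hand":0,"travel":[0.08,-0.2,1.4],"angular":[0,0,0]},{"hand":0,"travel":[0.08,-0.2,1.7],"angular":[0,0,0]},{"hand":0,"travel":[0.08,-0.2,1.7],"angular":[0,0,0]}]'
python3 -c "
from h import *
s=ctrl.read_state();print(s['force'],s['torque'],s['eef_pos'])"
```

```text
clock: 10.4
eef_pos: [543.1, -71.4, 211.8]
tool_rot: [3.141, -0.001, 1.572]
force: [-0.5, -0.3, -4.0]
width: 28.5
[-0.49158219 -0.30875533 -4.02636325] [ 0.00763588  0.01735519 -0.01528698] [543.123423   -71.40939173 211.83830882]
```

No contact force and the foot is already 10 mm below the mouth. Going on down in stages.

```bash
python3 -m creep '[{"hand":0,"travel":[0,0,0.3],"angular":[0,0,0]},{"hand":0,"travel":[0,0,0.7],"angular":[0,0,0]},{"hand":0,"travel":[0,0,1.1],"angular":[0,0,0]},{"hand":0,"travel":[0,0,1.5],"angular":[0,0,0]},{"hand":0,"travel":[0,0,1.9],"angular":[0,0,0]},{"hand":0,"travel":[0,0,2.2],"angular":[0,0,0]},{"hand":0,"travel":[0,0,2.2],"angular":[0,0,0]}]'
python3 -c "
from h import *
s=ctrl.read_state();print(s['force'],s['torque'],s['eef_pos'])"
```

```text
clock: 11.1
eef_pos: [542.8, -71.3, 189.3]
tool_rot: [-3.141, -0.002, 1.572]
force: [-1.0, 0.6, -5.5]
width: 28.2
[-1.03795681  0.55128313 -5.4895541 ] [0.05036764 0.07049625 0.00411542] [542.803066   -71.32854525 189.31369224]
```

```bash
python3 -m creep '[{"hand":0,"travel":[0,0,0.4],"angular":[0,0,0]},{"hand":0,"travel":[0,0,0.8],"angular":[0,0,0]},{"hand":0,"travel":[0,0,1.2],"angular":[0,0,0]},{"hand":0,"travel":[0,0,1.6],"angular":[0,0,0]},{"hand":0,"travel":[0,0,2.0],"angular":[0,0,0]},{"hand":0,"travel":[0,0,2.3],"angular":[0,0,0]},{"hand":0,"travel":[0,0,2.6],"angular":[0,0,0]},{"hand":0,"travel":[0,0,2.8],"angular":[0,0,0]},{"hand":0,"travel":[0,0,2.8],"angular":[0,0,0]}]'
python3 -c "
from h import *
s=ctrl.read_state();print(s['force'],s['torque'],s['eef_pos'])"
```

```text
clock: 12.0
eef_pos: [542.6, -71.3, 161.0]
tool_rot: [-3.141, -0.002, 1.572]
force: [-0.1, -0.6, -4.9]
width: 28.5
[-0.07078777 -0.57190762 -4.91531   ] [-0.01097559 -0.01122516  0.01279953] [542.62084727 -71.27813997 161.01477477]
```

```bash
python3 -m creep '[{"hand":0,"travel":[0,0,0.1],"angular":[0,0,0]},{"hand":0,"travel":[0,0,0.2],"angular":[0,0,0]},{"hand":0,"travel":[0,0,0.3],"angular":[0,0,0]},{"hand":0,"travel":[0,0,0.35],"angular":[0,0,0]},{"hand":0,"travel":[0,0,0.35],"angular":[0,0,0]}]'
python3 -c "
from h import *
s=ctrl.read_state();print(s['force'],s['torque'],s['eef_pos'])"
```

```text
clock: 12.5
eef_pos: [543.2, -71.4, 158.0]
tool_rot: [3.141, -0.001, 1.572]
force: [0.3, -0.2, -1.3]
width: 28.5
[ 0.27376856 -0.22058847 -1.30919999] [-0.0146002   0.08409115  0.02597431] [543.16485264 -71.44389105 158.00651752]
```

```bash
python3 -m creep '[{"hand":0,"travel":[0,0,0.05],"angular":[0,0,0]},{"hand":0,"travel":[0,0,0.1],"angular":[0,0,0]},{"hand":0,"travel":[0,0,0.1],"angular":[0,0,0]}]'
python3 -c "
from h import *
s=ctrl.read_state();print(s['force'],s['torque'],s['eef_pos'])"
```

```text
clock: 12.8
eef_pos: [544.0, -71.7, 157.9]
tool_rot: [3.139, -0.001, 1.572]
force: [-0.5, -1.0, 4.2]
width: 28.1
[-0.50687486 -1.00860671  4.16459985] [0.01770095 0.15545741 0.0352769 ] [543.95074392 -71.67198762 157.85223113]
```

The foot stands on the plate (force changed from −5 to +4 N at the expected height). Releasing and rising.

```bash
python3 -m creep '[{"hand":0.3,"travel":[0,0,0],"angular":[0,0,0]},{"hand":0.6,"travel":[0,0,0],"angular":[0,0,0]},{"hand":0.9,"travel":[0,0,0],"angular":[0,0,0]},{"hand":0.9,"travel":[0,0,0],"angular":[0,0,0]},{"hand":0.9,"travel":[0,0,0],"angular":[0,0,0]},{"hand":0.9,"travel":[0,0,-0.5],"angular":[0,0,0]},{"hand":0.9,"travel":[0,0,-2],"angular":[0,0,0]},{"hand":0.9,"travel":[0,0,-4],"angular":[0,0,0]},{"hand":0.9,"travel":[0,0,-7],"angular":[0,0,0]},{"hand":0.9,"travel":[0,0,-10],"angular":[0,0,0]},{"hand":0.9,"travel":[0,0,-12],"angular":[0,0,0]},{"hand":0.9,"travel":[0,0,-12],"angular":[0,0,0]},{"hand":0.9,"travel":[0,0,-12],"angular":[0,0,0]}]'
python3 - <<'E'
from h import *
s=ctrl.read_state();print(s['eef_pos'],s['force'],s['width'])
for c in('wrist','scene','top'):
    i=shot(c,f'pics/{c}6.png')
    for t in('stubby','crank_knob','crank_axis'):
        for r in ctrl.spot_point(c,t)[:2]: print(c,t,np.round(r['at'],1),round(r['confidence'],2),proj(i,r['at']).round())
    if c=='wrist': print(proj(i,[545,-72,206.5]),proj(i,[545,-72,180]),proj(i,[577,-209,104]),proj(i,[537,-248,69]))
E
```

```text
clock: 14.1
eef_pos: [543.5, -71.8, 278.0]
tool_rot: [3.139, -0.001, 1.572]
force: [-0.5, -0.1, -0.3]
width: 77.1
[543.54886456 -71.78017614 277.98403966] [-0.47142101 -0.09020779 -0.34885372] 77.06559223859942
wrist stubby [541.2 -72.2  28.6] 0.92 [316. 191.]
wrist stubby [365.4  73.7  -0.4] 0.58 [458.  16.]
wrist crank_knob [ 575.2 -209.6   81.9] 0.57 [180. 234.]
wrist crank_axis [ 537.4 -245.5   83.9] 0.78 [137. 198.]
[316.69502722 249.39069053] [316.66405132 236.82206967] [172.57447997 243.47429899] [141.33495197 194.31118818]
scene stubby [542.9 -74.8  28.7] 0.87 [303. 237.]
scene stubby [368.5  67.4  -3.7] 0.65 [391. 256.]
scene crank_knob [ 579.4 -212.2   80.6] 0.7 [264. 193.]
scene crank_knob [547.8 -73.   91.2] 0.41 [301. 222.]
scene crank_axis [ 538.4 -250.5   84.6] 0.68 [272. 177.]
top stubby [365.2  73.9  -1.5] 0.91 [304. 310.]
top crank_knob [ 577.2 -208.3   81.9] 0.56 [410. 231.]
top crank_axis [ 532.8 -248.7   81.2] 0.75 [425. 248.]
```

View pics/wrist6.png

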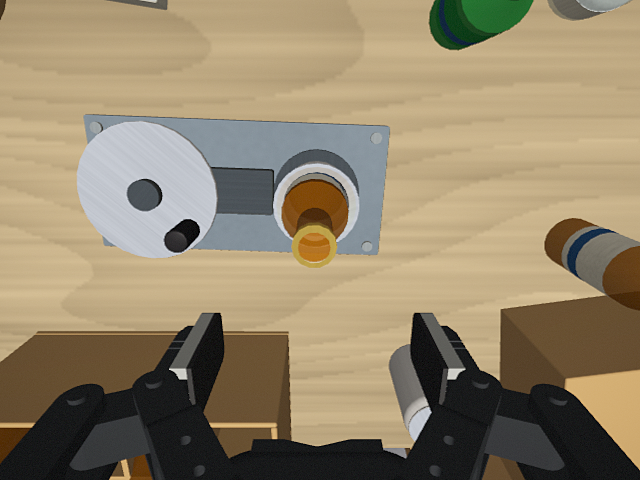

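```bash
python3 - <<'E'
from h import *
im=shot('wrist'); h=cv2.cvtColor(im['frame'],cv2.COLOR_RGB2HSV); v=h[:,:,2]
print('axis',ray(im,(144.5,194.5),69),'knobtop',ray(im,(177.5,241.5),104))
m=((v>150)&(h[:,:,1]<30)); m[:,225:]=0;m[:115]=0;m[262:]=0; m=m.astype(np.uint8)
m=cv2.morphologyEx(m,cv2.MORPH_OPEN,np.ones((7,7)))
cs,_=cv2.findContours(m,cv2.RETR_EXTERNAL,cv2.CHAIN_APPROX_NONE);c=max(cs,key=len);e=cv2.fitEllipse(cv2.convexHull(c));print(e,ray(im,e[0],59))
k=(v<70); k[:215]=0;k[258:]=0;k[:,:160]=0;k[:,205:]=0; ys,xs=np.nonzero(k);print(xs.min(),xs.max(),ys.min(),ys.max())
for dz in(60,104): 
  P=np.array([proj(im,[575+12*np.cos(t),-209+12*np.sin(t),dz]) for t in np.linspace(0,6.3,60)]);print(dz,P.min(0),P.max(0))
E
```

```text
axis [ 537.07677769 -244.82189974   69.        ] knobtop [ 574.87932365 -204.05116801  104.        ]
((144.86904907226562, 187.7667999267578), (126.89241790771484, 155.46975708007812), 134.4932098388672) [ 532.19426102 -248.04143088   59.        ]
164 199 219 251
60 [175.96913915 217.11162576] [198.76301846 238.77137826]
104 [159.52907596 229.54609446] [185.02274841 253.43760233]
```

The bottle stands home in the sleeve (spot z≈28.6, wrist cap at (316,246)). The nut is at (144,194) and the knob at (178,240), giving an axis of ≈(537,−247) and a knob at ≈(576.5,−208). Moving above the knob.

```bash
python3 -m creep '[{"hand":1,"travel":[-2,0.5,0],"angular":[0,0,0]},{"hand":1,"travel":[-5,1.2,0],"angular":[0,0,0]},{"hand":1,"travel":[-8,2,0],"angular":[0,0,0]},{"hand":1,"travel":[-11,2.7,1],"angular":[0,0,0]},{"hand":1,"travel":[-13,3.2,4],"angular":[0,0,0]},{"hand":1,"travel":[-13.6,3.3,7],"angular":[0,0,0]},{"hand":1,"travel":[-13.6,3.3,10],"angular":[0,0,0]},{"hand":1,"travel":[-13.6,3.3,12.5],"angular":[0,0,0]},{"hand":1,"travel":[-13.6,3.3,13.5],"angular":[0,0,0]},{"hand":1,"travel":[-13.6,3.3,13.5],"angular":[0,0,0]},{"hand":1,"travel":[-13.6,3.3,13.5],"angular":[0,0,0]}]'
python3 - <<'E'
from h import *
s=ctrl.read_state();print(s['eef_pos'],s['qpos'],s['force'])
im=shot('wrist','pics/w7.png')
for t in('crank_knob','crank_axis'):
    for r in ctrl.spot_point('wrist',t)[:2]: print(t,np.round(r['at'],1),round(r['confidence'],2))
for p in([576.5,-208,104],[537,-247,69]): print(proj(im,p))
E
```

```text
clock: 15.85
eef_pos: [578.0, -207.9, 143.8]
tool_rot: [3.138, -0.0, 1.572]
force: [0.7, 0.4, 0.5]
width: 85.6
[ 577.96623148 -207.92281179  143.76114   ] [ 0.20420752  0.65643093  0.15628828  1.69570103 -0.13563912  0.79655965
  1.99522386] [0.73278492 0.42677481 0.45467602]
crank_knob [ 575.4 -208.4   81.1] 0.64
crank_axis [ 540.1 -248.4   84.9] 0.9
[317.08275983 263.62199645]
[255.76356062 184.98661165]
```

View pics/w7.png

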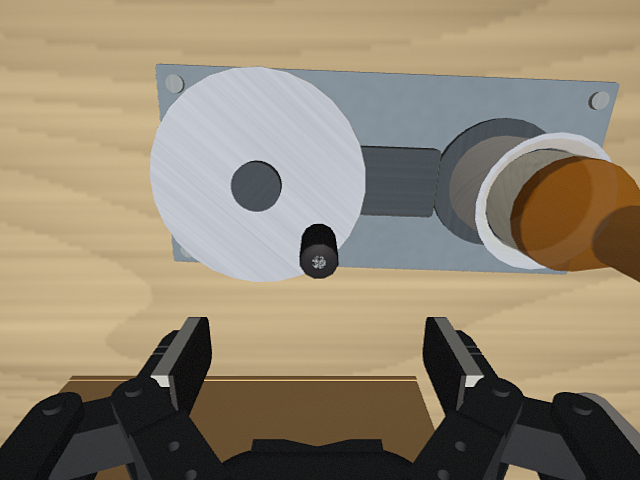

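Knob top at (319,262) and nut at (256,186) both match the predictions within 2 px. Lowering onto the knob and gripping it.

```bash
python3 -m creep '[{"hand":1,"travel":[0.05,-0.2,1.5],"angular":[0,0,0]},{"hand":1,"travel":[0.05,-0.2,3.5],"angular":[0,0,0]},{"hand":1,"travel":[0.05,-0.2,5.5],"angular":[0,0,0]},{"hand":1,"travel":[0.05,-0.2,6.8],"angular":[0,0,0]},{"hand":1,"travel":[0.05,-0.2,7.4],"angular":[0,0,0]},{"hand":0.5,"travel":[0.05,-0.2,7.4],"angular":[0,0,0]},{"hand":0.3,"travel":[0.05,-0.2,7.4],"angular":[0,0,0]},{"hand":0,"travel":[0.05,-0.2,7.4],"angular":[0,0,0]},{"hand":0,"travel":[0.05,-0.2,7.4],"angular":[0,0,0]},{"hand":0,"travel":[0.05,-0.2,7.4],"angular":[0,0,0]},{"hand":0,"travel":[0.05,-0.2,7.4],"angular":[0,0,0]},{"hand":0,"travel":[0.05,-0.2,7.4],"angular":[0,0,0]},{"hand":0,"travel":[0.05,-0.2,7.4],"angular":[0,0,0]},{"hand":0,"travel":[0.05,-0.2,7.4],"angular":[0,0,0]}]'
python3 - <<'E'
from h import *
s=ctrl.read_state();p=s['eef_pos'];print(p,s['force'],s['width'],s['tool_rot'])
A=np.array([537,-247]);v=p[:2]-A;r=np.hypot(*v);a=np.arctan2(v[0],v[1]);print(r,np.degrees(a))
M=rot(s['tool_rot'])
a0=np.radians(45)
for d in range(0,200,10):
    t=a+np.radians(d); q=A+55*np.array([np.sin(t),np.cos(t)]) if d else p[:2]
    w=M.T@np.array([*(q-p[:2]),0])/10; print(d,w.round(2))
E
```

```text
clock: 17.4
eef_pos: [577.3, -207.3, 71.3]
tool_rot: [3.135, -0.0, 1.572]
force: [-0.2, 1.1, 5.8]
width: 21.4
[ 577.28748705 -207.34193244   71.33167986] [-0.22723788  1.09112221  5.82561795] 21.401786482276666 [ 3.13508380e+00 -1.51605375e-04  1.57220264e+00]
56.531795788846665 45.4510861852714
0 [0. 0. 0.]
10 [-0.85  0.5   0.  ]
20 [-1.68  0.97  0.01]
30 [-2.59  1.29  0.01]
40 [-3.53  1.45  0.01]
50 [-4.49  1.44  0.01]
60 [-5.43  1.26  0.01]
70 [-6.33  0.93  0.01]
80 [-7.16  0.44  0.  ]
90 [-7.89 -0.18 -0.  ]
100 [-8.49 -0.92 -0.01]
110 [-8.97 -1.76 -0.01]
120 [-9.29 -2.66 -0.02]
130 [-9.44 -3.61 -0.02]
140 [-9.43 -4.56 -0.03]
150 [-9.26 -5.51 -0.04]
160 [-8.92 -6.4  -0.04]
170 [-8.44 -7.23 -0.05]
180 [-7.81 -7.96 -0.05]
190 [-7.07 -8.57 -0.06]
```

Width reads 21.4 rather than 24, so I check the grip with a look before turning.

```bash
python3 - <<'E'
from h import *
im=shot('wrist'); a=im['frame'][180:460,180:460]
s=ctrl.read_state();print(s['width'],s['force'],s['eef_pos'],proj(im,[577,-207,104]))
cv2.imwrite('pics/w8.png',cv2.resize(a,None,fx=2.1,fy=2.1,interpolation=3)[:,:,::-1])
E
```

```text
21.160420421266583 [-0.08244605  0.85704754  5.82983556] [ 577.27048578 -207.35810567   71.31915728] [318.30592796 335.84908576]
```

View pics/w8.png

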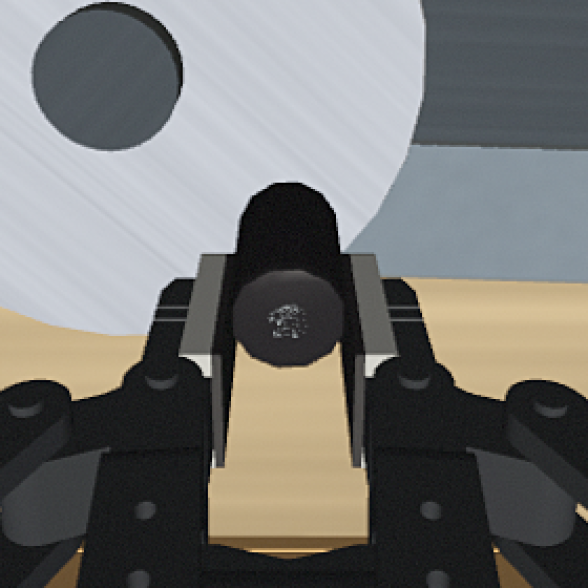

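The knob sits squarely between the pads at crop (290,318). Starting the turn with a short arc and checking forces.

```bash
python3 -m creep '[{"hand":0,"travel":[-0.4,0.3,0],"angular":[0,0,0]},{"hand":0,"travel":[-0.85,0.5,0],"angular":[0,0,0]},{"hand":0,"travel":[-1.7,0.95,0],"angular":[0,0,0]},{"hand":0,"travel":[-2.6,1.3,0],"angular":[0,0,0]},{"hand":0,"travel":[-3.5,1.45,0],"angular":[0,0,0]},{"hand":0,"travel":[-4.5,1.45,0],"angular":[0,0,0]},{"hand":0,"travel":[-5.4,1.25,0],"angular":[0,0,0]},{"hand":0,"travel":[-6.3,0.95,0],"angular":[0,0,0]},{"hand":0,"travel":[-6.3,0.95,0],"angular":[0,0,0]}]'
cat > arc.py <<'E'
from h import *
import sys
s=ctrl.read_state();p=s['eef_pos'];print(p,s['force'],s['width'],s['tool_rot'])
A=np.array([float(sys.argv[1]),float(sys.argv[2])]);v=p[:2]-A;r=np.hypot(*v);a=np.arctan2(v[0],v[1]);print('r',r,'ang',np.degrees(a))
M=rot(s['tool_rot'])
for d in range(10,int(sys.argv[3])+1,10):
    t=a+np.radians(d); q=A+55*np.array([np.sin(t),np.cos(t)])
    print(d,(M.T@np.array([*(q-p[:2]),71.3-p[2]])/10).round(2).tolist())
E
python3 arc.py 537 -247 200
```

```text
clock: 18.35
eef_pos: [587.1, -274.5, 71.5]
tool_rot: [3.133, 0.004, 1.569]
force: [3.5, -4.5, -2.6]
width: 21.2
[ 587.13942261 -274.54181461   71.50807485] [ 3.49885327 -4.53059645 -2.56431302] 21.21279159052913 [3.1329684  0.00408525 1.56929216]
r 57.20588475924963 ang 118.78019398557346
10 [-0.69, -0.73, 0.02]
20 [-1.38, -1.39, 0.01]
30 [-1.95, -2.16, 0.01]
40 [-2.38, -3.02, 0.0]
50 [-2.65, -3.94, -0.0]
60 [-2.75, -4.89, -0.01]
70 [-2.69, -5.85, -0.02]
80 [-2.46, -6.78, -0.03]
90 [-2.08, -7.66, -0.04]
100 [-1.55, -8.46, -0.05]
110 [-0.88, -9.15, -0.05]
120 [-0.11, -9.72, -0.06]
130 [0.75, -10.14, -0.07]
140 [1.67, -10.41, -0.08]
150 [2.62, -10.52, -0.08]
160 [3.58, -10.45, -0.08]
170 [4.51, -10.23, -0.09]
180 [5.39, -9.84, -0.09]
190 [6.19, -9.31, -0.08]
200 [6.88, -8.65, -0.08]
```

Forces are only a few newtons. On round the far side.

```bash
python3 -m creep '[{"hand":0,"travel":[-0.4,-0.3,0],"angular":[0,0,0]},{"hand":0,"travel":[-0.75,-0.7,0],"angular":[0,0,0]},{"hand":0,"travel":[-1.4,-1.4,0],"angular":[0,0,0]},{"hand":0,"travel":[-2,-2.15,0],"angular":[0,0,0]},{"hand":0,"travel":[-2.4,-3,0],"angular":[0,0,0]},{"hand":0,"travel":[-2.65,-3.9,0],"angular":[0,0,0]},{"hand":0,"travel":[-2.75,-4.9,0],"angular":[0,0,0]},{"hand":0,"travel":[-2.7,-5.85,0],"angular":[0,0,0]},{"hand":0,"travel":[-2.45,-6.75,0],"angular":[0,0,0]},{"hand":0,"travel":[-2.1,-7.65,0],"angular":[0,0,0]},{"hand":0,"travel":[-1.55,-8.45,0],"angular":[0,0,0]},{"hand":0,"travel":[-0.9,-9.15,0],"angular":[0,0,0]},{"hand":0,"travel":[-0.1,-9.7,-0.05],"angular":[0,0,0]},{"hand":0,"travel":[0.75,-10.1,-0.05],"angular":[0,0,0]},{"hand":0,"travel":[1.65,-10.4,-0.05],"angular":[0,0,0]},{"hand":0,"travel":[2.6,-10.5,-0.05],"angular":[0,0,0]},{"hand":0,"travel":[3.6,-10.4,-0.05],"angular":[0,0,0]},{"hand":0,"travel":[4.5,-10.2,-0.05],"angular":[0,0,0]},{"hand":0,"travel":[4.5,-10.2,-0.05],"angular":[0,0,0]}]'
python3 arc.py 537 -247 200
```

```text
clock: 20.25
eef_pos: [487.4, -229.2, 71.4]
tool_rot: [3.129, 0.006, 1.571]
force: [6.1, -0.6, -1.5]
width: 21.3
[ 487.43846629 -229.15888795   71.37240984] [ 6.10694327 -0.5699286  -1.53330665] 21.337993585487695 [3.12868977 0.00620276 1.57135695]
r 52.67495517869695 ang -70.20218809706778
10 [0.95, 0.18, 0.0]
20 [1.74, 0.73, 0.01]
30 [2.42, 1.41, 0.01]
40 [2.97, 2.19, 0.02]
50 [3.38, 3.06, 0.03]
60 [3.63, 3.98, 0.04]
70 [3.71, 4.94, 0.05]
80 [3.63, 5.89, 0.06]
90 [3.39, 6.82, 0.07]
100 [2.98, 7.69, 0.09]
110 [2.44, 8.48, 0.1]
120 [1.76, 9.16, 0.11]
130 [0.98, 9.71, 0.13]
140 [0.11, 10.12, 0.14]
150 [-0.82, 10.37, 0.15]
160 [-1.77, 10.45, 0.15]
170 [-2.73, 10.37, 0.16]
180 [-3.65, 10.13, 0.16]
190 [-4.52, 9.73, 0.16]
200 [-5.31, 9.18, 0.16]
```

A circle fit to the measured points puts the axis at (539.3,−246.8). About 137° remain.

```bash
python3 arc.py 539.3 -246.8 150 | cut -c1-60
```

```text
[ 487.43846629 -229.15888795   71.37240984] [ 6.10694327 -0.
r 54.77980935833196 ang -71.21385599256625
10 [0.88, 0.37, 0.01]
20 [1.68, 0.9, 0.01]
30 [2.37, 1.56, 0.01]
40 [2.94, 2.34, 0.02]
50 [3.36, 3.2, 0.03]
60 [3.63, 4.12, 0.04]
70 [3.73, 5.07, 0.05]
80 [3.67, 6.03, 0.06]
90 [3.44, 6.96, 0.08]
100 [3.05, 7.84, 0.09]
110 [2.52, 8.63, 0.1]
120 [1.85, 9.32, 0.12]
130 [1.08, 9.89, 0.13]
140 [0.22, 10.31, 0.14]
150 [-0.7, 10.58, 0.15]
```

```bash
python3 -m creep '[{"hand":0,"travel":[0.4,0.15,0],"angular":[0,0,0]},{"hand":0,"travel":[0.9,0.35,0],"angular":[0,0,0]},{"hand":0,"travel":[1.7,0.9,0],"angular":[0,0,0]},{"hand":0,"travel":[2.35,1.55,0],"angular":[0,0,0]},{"hand":0,"travel":[2.95,2.35,0],"angular":[0,0,0]},{"hand":0,"travel":[3.35,3.2,0.05],"angular":[0,0,0]},{"hand":0,"travel":[3.65,4.1,0.05],"angular":[0,0,0]},{"hand":0,"travel":[3.75,5.05,0.05],"angular":[0,0,0]},{"hand":0,"travel":[3.65,6.05,0.05],"angular":[0,0,0]},{"hand":0,"travel":[3.45,6.95,0.1],"angular":[0,0,0]},{"hand":0,"travel":[3.05,7.85,0.1],"angular":[0,0,0]},{"hand":0,"travel":[2.5,8.65,0.1],"angular":[0,0,0]},{"hand":0,"travel":[1.85,9.3,0.1],"angular":[0,0,0]},{"hand":0,"travel":[1.45,9.65,0.1],"angular":[0,0,0]},{"hand":0,"travel":[1.45,9.65,0.1],"angular":[0,0,0]}]'
python3 arc.py 539.3 -246.8 30
```

```text
clock: 21.75
eef_pos: [583.4, -214.0, 71.3]
tool_rot: [3.131, 0.005, 1.571]
force: [-0.4, -1.5, 4.4]
width: 20.9
[ 583.4094944  -214.02753338   71.3344513 ] [-0.40600126 -1.50147843  4.43213563] 20.893580674276354 [3.13069844 0.00482908 1.57131895]
r 54.951633860939005 ang 53.388394042447025
10 [-0.81, 0.51, 0.01]
20 [-1.71, 0.86, 0.02]
30 [-2.64, 1.05, 0.03]
```

```bash
python3 -m creep '[{"hand":0,"travel":[-0.25,0.15,0],"angular":[0,0,0]},{"hand":0,"travel":[-0.5,0.33,0],"angular":[0,0,0]},{"hand":0,"travel":[-0.8,0.5,0],"angular":[0,0,0]},{"hand":0,"travel":[-1.0,0.6,0],"angular":[0,0,0]},{"hand":0,"travel":[-1.25,0.7,0],"angular":[0,0,0]},{"hand":0,"travel":[-1.25,0.7,0],"angular":[0,0,0]}]'
python3 arc.py 539.3 -246.8 20
```

```text
clock: 22.35
eef_pos: [589.8, -224.8, 71.3]
tool_rot: [3.133, 0.002, 1.572]
force: [-1.5, 0.0, 5.8]
width: 21.2
[ 589.79937574 -224.82403456   71.33939242] [-1.48493021  0.01728846  5.79922889] 21.175590513190063 [3.13282654e+00 2.24912643e-03 1.57192114e+00]
r 55.07385956249973 ang 66.48262474667345
10 [-0.91, 0.3, 0.01]
20 [-1.86, 0.44, 0.01]
```

```bash
python3 -m creep '[{"hand":0,"travel":[-0.2,0.08,0],"angular":[0,0,0]},{"hand":0,"travel":[-0.4,0.15,0],"angular":[0,0,0]},{"hand":0,"travel":[-0.6,0.2,0],"angular":[0,0,0]},{"hand":0,"travel":[-0.6,0.2,0],"angular":[0,0,0]}]'
python3 arc.py 539.3 -246.8 10
```

```text
clock: 22.75
eef_pos: [589.9, -225.2, 71.3]
tool_rot: [3.138, -0.006, 1.574]
force: [-4.9, 6.6, 9.1]
width: 21.3
[ 589.94574284 -225.18402059   71.25215759] [-4.91987726  6.64615118  9.10181258] 21.266080492003763 [ 3.13843204 -0.00573342  1.5741948 ]
r 55.06579549848556 ang 66.88685038199795
10 [-0.91, 0.29, -0.01]
```

It moved only 0.4 mm for 6 mm commanded, against about 8 N: that is the stop. One firmer push to confirm it.

```bash
python3 -m creep '[{"hand":0,"travel":[-0.5,0.17,0],"angular":[0,0,0]},{"hand":0,"travel":[-1.0,0.3,0],"angular":[0,0,0]},{"hand":0,"travel":[-1.2,0.35,0],"angular":[0,0,0]},{"hand":0,"travel":[-1.2,0.35,0],"angular":[0,0,0]}]'
python3 arc.py 539.3 -246.8 10
```

```text
clock: 23.15
eef_pos: [589.9, -225.4, 71.1]
tool_rot: [-3.134, -0.022, 1.579]
force: [-8.6, 16.0, 19.2]
width: 21.5
[ 589.87590907 -225.36953299   71.10108389] [-8.63587148 16.02587162 19.22121739] 21.545025025394825 [-3.13408719 -0.02236503  1.5788725 ]
r 54.928931310583756 ang 67.03622975529233
10 [-0.91, 0.29, -0.04]
```

```bash
python3 -m creep '[{"hand":0,"travel":[0,0,0],"angular":[0,0,0]},{"hand":0.3,"travel":[0,0,0],"angular":[0,0,0]},{"hand":0.6,"travel":[0,0,0],"angular":[0,0,0]},{"hand":0.8,"travel":[0,0,0],"angular":[0,0,0]},{"hand":0.8,"travel":[0,0,0],"angular":[0,0,0]},{"hand":0.8,"travel":[0,0,-0.5],"angular":[0,0,0]},{"hand":0.8,"travel":[0,0,-2],"angular":[0,0,0]},{"hand":0.8,"travel":[0,0,-4.5],"angular":[0,0,0]},{"hand":0.8,"travel":[0,0,-8],"angular":[0,0,0]},{"hand":0.8,"travel":[0,0,-12],"angular":[0,0,0]},{"hand":0.8,"travel":[0,0,-16],"angular":[0,0,0]},{"hand":0.8,"travel":[0,0,-19],"angular":[0,0,0]},{"hand":0.8,"travel":[0,0,-20],"angular":[0,0,0]},{"hand":0.8,"travel":[0,0,-20],"angular":[0,0,0]}]'
python3 - <<'E'
from h import *
s=ctrl.read_state();print(s['eef_pos'],s['force'],s['width'])
for c in('wrist','scene','top'):
    i=shot(c,f'pics/{c}9.png')
    for t in('stubby','crank_knob','longneck','can','jar'):
        for r in ctrl.spot_point(c,t)[:2]: print(c,t,np.round(r['at'],1),round(r['confidence'],2))
    if c=='wrist': print(proj(i,[589.9,-225.3,104]))
w=cv2.resize(cv2.imread('pics/wrist9.png'),(400,300));s_=cv2.imread('pics/scene9.png')
c=np.zeros((600,800,3),np.uint8);c[:300,:400]=w;c[:300,400:]=cv2.resize(s_,(400,300));c[300:,:]=cv2.resize(s_[130:355,200:500],(800,600))[:300];cv2.imwrite('pics/fin.png',c)
E
```

```text
clock: 24.55
eef_pos: [592.2, -230.3, 273.4]
tool_rot: [-3.138, -0.021, 1.579]
force: [0.1, -0.2, -1.1]
width: 68.5
[ 592.20664226 -230.34058032  273.39706925] [ 0.1023019  -0.22961173 -1.10136139] 68.45645378706142
wrist stubby [542.7 -72.4  30. ] 0.85
wrist stubby [ 589.3 -226.2   83. ] 0.7
wrist crank_knob [ 587.  -226.7   80.9] 0.72
wrist can [792.1  57.8   2.7] 0.59
[318.78430412 209.27598144]
scene stubby [547.  -70.7  26.9] 0.75
scene stubby [368.9  71.5  -1.8] 0.56
scene crank_knob [ 587.2 -225.3   83.7] 0.67
scene longneck [605.  239.6   3.1] 0.62
scene can [792.4  60.5  -2.4] 0.92
scene jar [334.2 190.7  -3.7] 0.67
top stubby [541.  -73.   27.5] 0.64
top stubby [365.7  74.1  -3.2] 0.59
top crank_knob [ 586.3 -223.4   86.8] 0.75
top can [791.9  62.4   1.5] 0.7
top jar [3.325e+02 1.934e+02 3.000e-01] 0.69
```

View pics/fin.png

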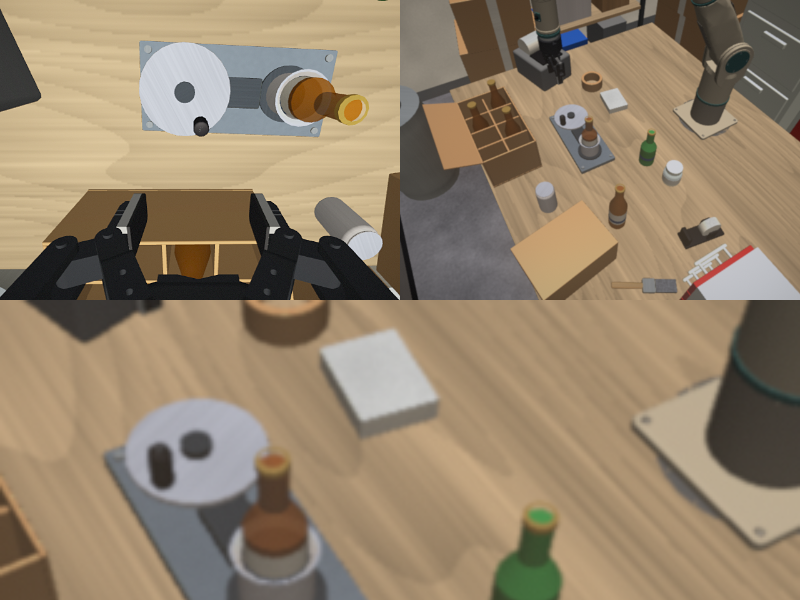

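The bottle stands in the sleeve (lower crop, (272,540)). The knob, at (160,465), is where it was left. The other things stand in place and the arm is clear. Handing in.

```bash
python3 -c "
from cell import ctrl
print(ctrl.finish_job())"
```

```text
the job is handed in; nothing more can be done
None
```

I lowered the brown stubby into the sleeve, released it, and turned the crank clockwise to its stop. I handed the job in at about 24.6 s, and no verdict was reported.

- **Bottle:** It went in by the neck with no sideways force, and the vertical force changed from about −5 to +4 N as the foot reached the plate at the expected height. After the cranking, the three cameras put its foot at z of about 27–30 mm; the plate is at 26.5 mm.
- **Crank:** It turned about 382° in all. Two last pushes moved the knob under 0.5 mm each, against about 8 and then 18 N sideways (27 N in total), so it is at the stop. After I let go, the cameras found the knob within about 4 mm of where I left it.
- **Other things:** The long-neck, green bottle, can and jar measured where they started, within the detectors' error. The tape, dispenser, brush and labels I only checked by eye in the last picture; they looked undisturbed.

**Disagreements:**
- The gripper read 21 mm on the 24 mm knob, though the picture showed a sound grip.
- The first network estimate of the sleeve was about 3 mm off the wrist camera's, and I corrected for that before lowering.
- At the end the networks also reported the green bottle as a "stubby", and once the knob.

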